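# Load the two-tier shaker rack, tall one at the back first

## Robot

A 6-joint arm with a two-finger parallel gripper is mounted at the origin on the work surface. World frame = base frame: x ahead of the robot, y to its left, z up, the work surface at z = 0. Lengths are in m, angles in degrees, forces in N, time in s.
With the tool pointing down it reaches from about 0.35 to 0.925 m from the base axis. Payload 6.4 kg.
Tool frame: the origin (TCP) lies midway between the tips of the shut fingers; the grasp point (between the pads) lies 19 mm behind it; z points along the fingers, y is the direction in which the jaws open and shut (so a half turn about z gives the same grasp; the last joint's range is limited). The gripper opens to 94 mm and grips with 3 to 60 N. Pads are 16 mm wide; open, the fingers measure 119 mm over their backs; the gripper's body (75 mm by 177 mm) begins 78 mm behind the grasp point.
Start: joints at [58.894, 14.043, 89.255, -0, 76.702, -9.975], TCP at [0.234, 0.606, 0.166] pointing down, gripper open.
Joint ranges: [-179.41, 179.41], [-58.25, 129.5], [7.25, 145.43], [-54.29, 234.29], [11.92, 165.04], [-157.13, 157.13]. Speed limits (degrees/s): [147.25, 147.25, 180, 180, 180, 180].

## Interface

Orientations are given as a 3x3 rotation matrix whose columns are the frame's x, y, z axes.
In Python, from station import ctrl, imaging gives the robot as it stands.
- The arm moves only by the tool step_arm, never from a script. Its argument "targets" is a list that holds one entry, the list of rows, each a list of 7 numbers: the shift along the tool's x, y, z as a fraction of full scale, then the turn, a rotation vector about the tool's x, y, z as a fraction of full scale, then the gripper command: -1 is fully open, 1 is shut, values between are in proportion. In form: [[[x, y, z, wx, wy, wz, grip], ...]]. A call has 1 to 10 rows; each row shifts and turns the commanded pose from where the row before left it, along the tool's axes as they then stand; what a row does not reach is not made up. Full scale, the value 1, is 2.5 cm for a shift and 0.1 rad for a turn. A row lasts 1/8 s, in which the tool goes at most 62.5 mm and 10.7 degrees, less where a joint would pass 70% of its speed; a pose out of reach is approached as far as the arm can. A call with a number of a shift or a turn outside -1 to 1 is refused whole. A call with a gripper value outside its range is refused whole. The fingers move at their own pace and stop on an object; "squeeze" is the grip in N (left out, the last holds). Time passes only in rows, so rows that do not move let the fingers close. It gives the time, the measured TCP pose, the force and the opening at its end, in the units of the state.
- ctrl.state(): the state, without advancing time (a new reading comes with each control period).
- imaging.get_image(name): name is "side" or "top"; returns the picture (420x560x3 uint8, red, green, blue); there is no depth.
- imaging.get_calibration(name): a dict with "K" (3x3 intrinsics, pixels), "k1" (the pictures are not rectified: a ray, as slopes to the right and down, at radius r is drawn at 1 + k1 r^2 times it, then the intrinsics apply), "R" (3x3) and "t" (3): a world point X has camera coordinates R X + t. Camera axes: x right, y down, z forward; pixel columns grow to the right and rows downward; lengths in m; the calibration is good to about 2 mm. A picture is of the moment at which its call begins. get_calibration takes no time and is no camera call.
- ctrl.hand_in(): hands the job in, once; it reports no verdict.
The state is a dict: "t": time; "q": joint angles; "joint_velocities": joint speeds; "joint_efforts": joint torques, N m; "tcp_pos": TCP position; "orientation": TCP orientation; "ft_force": force on the tool from outside, world axes, zero at the start; "ft_torque": the same for the moment, N m; "grip_width": opening from 0.0 (shut) to 1.0 (fully open).
Only numpy, scipy, OpenCV 4.12 (cv2) and the standard library are available. Lean on these libraries where they do the work, as an engineer would, in place of code of your own. Each camera call takes 0.05 s, during which the arm holds its last target. There are 200 camera calls.

## Task

Put the two shakers away in the two-tier counter rack: first stand the tall one in the back bay, under the wire shelf, and let go of it; then stand the short one in the front bay. Set both down upright and flat on the tray floor, do not bang into the rack or knock a shaker over, and leave the bowl and the spatula where they are.

Things in the scene. Friction and masses are not known exactly. Their poses are not given: they have to be found in the camera images.
- rack: Fixed white metal counter rack. Origin: centre of its underside, on the table; +x to its back, y along its width; its open front faces the robot's right (rack x points roughly to world +y). Tray 166 deep (x), 280 wide (y), floor 6 thick, 4 mm lips: front x=-81 and divider x=0 (tops 20 above the table), back x=+81 (top 28), sides y=+-138 (top 20). So two bays, front and back, each 77 deep, 272 wide. A wire shelf is above the back one.
- shelf_edge (a point): Middle of the wire shelf's front rod, at rack x=+26, y=0, 270 above the table. The shelf, of 8 mm rods (266 to 274 high), covers rack x=+22 to +159, full width; the front bay is open above. 8 mm upright posts at y=+-138, x=+26 and x=+79 (these lean back above 200 high). Front and back are open between posts. Two small tins on the shelf, up to 345 high.
- back_bay (a point): Centre of the back bay, on the tray floor (6 above the table), at x=+40.5, y=0 in the rack's frame; axes as the rack's.
- front_bay (a point): Centre of the front bay, on the tray floor (6 above the table), at x=-40.5, y=0 in the rack's frame; axes as the rack's.
- tall_mid (a point): Centre, half-way up, of the tall shaker: a plain round aluminium canister with a domed steel cap, 50 diameter, 160 high (straight sides up to 152), 0.25 to 0.49 kg, standing loose on the table; z along its axis. The point is 80 above its foot.
- short_mid (a point): Centre, half-way up, of the short shaker: the same plain kind, 56 diameter, 70 high (straight sides up to 62), 0.15 to 0.31 kg, standing loose on the table; z along its axis. The point is 35 above its foot.
- bowl: White ceramic bowl, 124 across, 55 high, loose on the table between the robot's right and the far side; origin at the centre of its underside. Leave it.
- spatula: Wooden-handled spatula, 200 long, lying flat at the far right; origin on the table near the middle of its length, x along its length. Leave it.
Things that resemble listed ones, but are neither listed nor needed, are in the scene too. Of the things that look like the part that bears tall_mid, take the one that is farthest from the robot's base at the start. Leave any yellow look-alike of the part that bears short_mid alone.

How it is judged (in metres and radians):
On the way, in this order (a step that is already met when the one before it is completed fails the run):
1. the tall shaker stands upright in the back bay, released, while the short one is not yet in the rack (x of tall_mid in the frame of rack between 0.018 and 0.063 m and y of tall_mid in the frame of rack between -0.112 and 0.112 m and z of tall_mid in the frame of rack between 0.081 and 0.091 m and angle between tall_mid's own z axis and vertical below 0.08 rad and contact force between the fingers and tall below 0.1 N and linear speed of tall below 0.03 m/s and horizontal distance between short_mid and front_bay above 0.11 m), for 0.2 s.
2. the short shaker stands upright in the front bay, released (x of short_mid in the frame of rack between -0.063 and -0.018 m and y of short_mid in the frame of rack between -0.112 and 0.112 m and z of short_mid in the frame of rack between 0.036 and 0.046 m and angle between short_mid's own z axis and vertical below 0.08 rad and contact force between the fingers and short below 0.1 N and linear speed of short below 0.03 m/s), for 0.2 s.
At the end, for the whole second after the job is handed in: The tall shaker stands upright (within 4.5 degrees) on the floor of the back bay and the short shaker likewise in the front bay, each anywhere within its bay (height within 5 mm of standing on the floor), both released and at rest (all of step 2 and x of tall_mid in the frame of rack between 0.018 and 0.063 m and y of tall_mid in the frame of rack between -0.112 and 0.112 m and z of tall_mid in the frame of rack between 0.081 and 0.091 m and angle between tall_mid's own z axis and vertical below 0.08 rad and contact force between the fingers and tall below 0.1 N and linear speed of tall below 0.03 m/s); the robot touches nothing.
It fails at once if a shaker is tipped more than 35 degrees (angle between any of tall_mid, short_mid's own z axis and vertical above 0.61 rad).
It fails at once if the robot bangs into the rack (over 20 N) (contact force between any of the arm, the fingers and rack above 20 N).
It fails at once if the bowl or the spatula is moved more than 2 cm (distance of any of bowl, spatula from where it was at the start of the episode above 0.02 m).
It also fails if it takes over 53 s, if anything falls off the work surface, if the arm or the gripper's body presses on something with over 40 N, if the wrist force passes 120 N, or if a joint passes its speed limit or range.

## Working session

There is one attempt and no reset: what is moved stays moved. The work goes in short steps, Python scripts to look and compute and a tool call to move; the robot and the scene stay as the last step left them, time stands still between calls to the robot, and variables do not carry over. Pictures are saved under pics/ and viewed, about 8 in all and at most 12, crops included, and the job is handed in when it is done.

Besides the shell and the picture viewer there is one more tool, called after "Emit:" as name(argument=value, ...) on one line, values as JSON. step_arm: Moves the arm, as the interface text tells. Shift numbers are shares of 2.5 cm and turn numbers shares of 0.1 rad, none past 1 either way. Its arguments: {"type":"object","properties":{"targets":{"type":"array","items":{"type":"array","items":{"type":"array","items":{"type":"number","minimum":-1,"maximum":1}}}},"squeeze":{"type":"number"}},"required":["targets"]}

```bash
ls; mkdir -p pics
cat > h.py <<'E'
import numpy as np, cv2
from station import ctrl, imaging
def snap(cam,name,crop=None,s=1):
    im=imaging.get_image(cam)[:,:,::-1]
    cv2.imwrite(f'pics/{cam}_{name}_full.png',im)
    if crop: x0,y0,x1,y1=crop; im=im[y0:y1,x0:x1]
    cv2.imwrite(f'pics/{name}.png',cv2.resize(im,None,fx=s,fy=s,interpolation=cv2.INTER_CUBIC))
def ray(cam,u,v):
    c=imaging.get_calibration(cam);K=np.array(c['K']);R=np.array(c['R']);t=np.array(c['t'])
    d=np.array([(u-K[0,2])/K[0,0],(v-K[1,2])/K[1,1]]);p=d.copy()
    for _ in range(30): p=d/(1+c['k1']*(p@p))
    return -R.T@t, R.T@np.r_[p,1]
def onz(cam,u,v,z):
    o,d=ray(cam,u,v); return o+d*(z-o[2])/d[2]
def proj(cam,X):
    c=imaging.get_calibration(cam);K=np.array(c['K'])
    p=np.array(c['R'])@np.array(X)+np.array(c['t']);p=p[:2]/p[2]
    p=p*(1+c['k1']*(p@p));return p*[K[0,0],K[1,1]]+K[:2,2]
E
python3 -c "
from h import *
for n in('side','top'):
    snap(n,n+'0',None,1.4);c=imaging.get_calibration(n);o=ray(n,280,210);print(n,o,c['k1'])
print(ctrl.state())"
```

```text
pics
side (array([-0.10504712, -0.68743914,  0.74522736]), array([ 0.60511261,  0.57740697, -0.54832124])) -0.12439075051793834
top (array([ 0.34276264, -0.09681141,  0.97651317]), array([ 0.23051103,  0.01917814, -0.97292578])) -0.10587352680294033
{'t': 0.1, 'q': array([ 5.88946714e+01,  1.40796885e+01,  8.93154806e+01, -2.70100884e-03,
        7.67013605e+01, -9.97433332e+00]), 'joint_velocities': array([-0.00471974, -0.02081778, -0.13709114, -0.06837342,  0.02473282,
        0.00072652]), 'joint_efforts': array([ 3.32405325e-04, -4.16910517e+01, -3.15528059e+01,  6.86977501e-02,
        3.08947626e-02, -4.67005941e-05]), 'tcp_pos': array([0.23401629, 0.60578149, 0.16548334]), 'orientation': array([[-9.32762472e-01,  3.60490612e-01, -8.31086852e-04],
       [ 3.60491485e-01,  9.32761352e-01, -1.46622290e-03],
       [ 2.46646104e-04, -1.66723743e-03, -9.99998580e-01]]), 'ft_force': array([-0.02332244, -0.12187516, -0.18889329]), 'ft_torque': array([ 0.01860382, -0.0007828 ,  0.01045893]), 'grip_width': 0.9975010670341257}
```

View pics/side0.png

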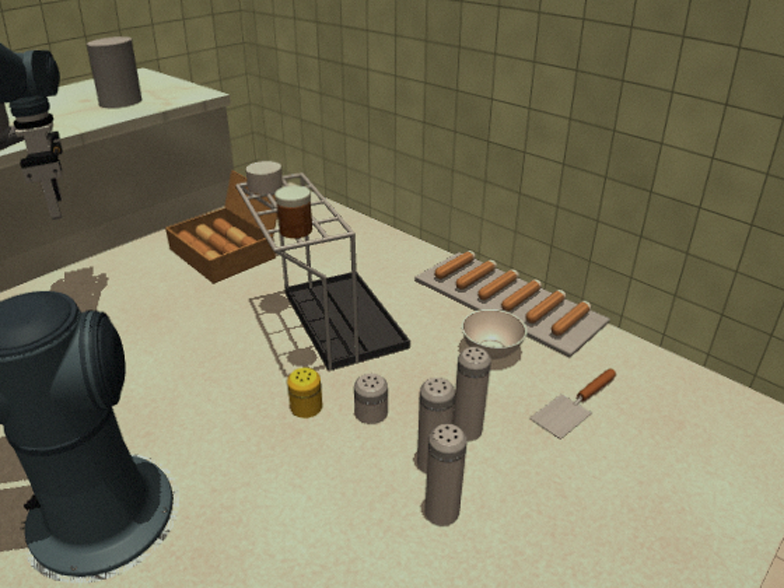

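View pics/top0.png

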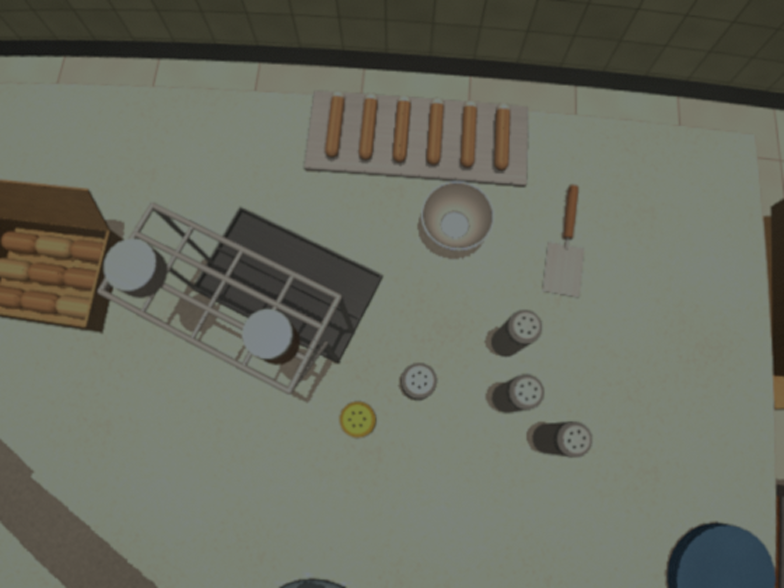

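```bash
python3 -c "
from h import *
np.set_printoptions(precision=3,suppress=True)
S=1.4
def T(n,c,u,v,z): print(n,c,onz(c,u/S,v/S,z))
for n,p in dict(A=(240,208),B=(382,276),C=(338,360)).items(): T('tray '+n,'top',*p,.024)
for n,p in dict(a=(152,205),b=(340,298),c=(292,392),d=(100,292)).items(): T('shelf '+n,'top',*p,.27)
for n,p in dict(t1=(525,327),t2=(525,392),t3=(574,439)).items(): T(n,'top',*p,.160)
for n,p in dict(t1=(475,356),t2=(437,387),t3=(447,435)).items(): T(n,'side',*p,.160)
T('short','top',419,380,.07);T('short','side',371,382,.07);T('yel','top',358,419,.07)
T('bowl','top',457,216,.055);T('spat','top',566,240,0)
for n,p in dict(A=(333,363),B=(408,343),C=(352,275),D=(286,292)).items(): T('side tray '+n,'side',*p,.02)
for n,p in dict(A=(277,250),B=(354,235)).items(): T('side shelf '+n,'side',*p,.27)
"
```

```text
tray A top [0.7   0.198 0.024]
tray B top [ 0.598 -0.059  0.024]
tray C top [0.451 0.    0.024]
shelf a top [0.604 0.24  0.27 ]
shelf b top [ 0.5   -0.019  0.27 ]
shelf c top [0.38  0.026 0.27 ]
shelf d top [0.482 0.287 0.27 ]
t1 top [ 0.504 -0.272  0.16 ]
t2 top [ 0.413 -0.275  0.16 ]
t3 top [ 0.353 -0.346  0.16 ]
t1 side [ 0.506 -0.276  0.16 ]
t2 side [ 0.414 -0.28   0.16 ]
t3 side [ 0.353 -0.349  0.16 ]
short top [ 0.426 -0.131  0.07 ]
short side [ 0.428 -0.133  0.07 ]
yel top [ 0.359 -0.044  0.07 ]
bowl top [ 0.703 -0.175  0.055]
spat top [ 0.697 -0.374  0.   ]
side tray A side [ 0.456 -0.005  0.02 ]
side tray B side [ 0.594 -0.063  0.02 ]
side tray C side [0.689 0.193 0.02 ]
side tray D side [0.543 0.243 0.02 ]
side shelf A side [0.384 0.028 0.27 ]
side shelf B side [ 0.502 -0.022  0.27 ]
```

The images fix the layout. The target tall shaker is at (0.505, -0.274) and the short one at (0.427, -0.132). The rack centre is about (0.574, 0.097) with its +x axis at about 158.6°. The shelf overhang is therefore on the robot's side, which disagrees with the text's "roughly +y". I'll trust both cameras here and start moving, to learn the kinematics.

Emit:
step_arm(targets=[[[0,0,-1,0,0,0,-1],[0,0,-1,0,0,0,-1],[0,0,-1,0,0,0,-1],[0,0,-1,0,0,0,-1],[0,0,0,0,-1,0,-1],[0,0,0,0,-1,0,-1],[0,0,0,0,-1,0,-1]]])

```text
t: 0.98
tcp_pos: [0.2344, 0.6061, 0.2663]
orientation: [[-0.89, 0.361, 0.278], [0.344, 0.933, -0.108], [-0.299, -0.0, -0.954]]
ft_force: [0.6, 0.4, 0.0]
grip_width: 1.0
```

```bash
cat > st.py <<'E'
from h import *
np.set_printoptions(precision=4,suppress=True)
s=ctrl.state();print(s['t'],s['q'],s['tcp_pos'],s['grip_width'],s['ft_force']);print(s['orientation'])
with open('log.txt','a') as f: f.write(repr((list(s['q']),list(s['tcp_pos']),s['orientation'].tolist()))+'\n')
E
python3 st.py
```

```text
0.975 [ 67.3272  11.8032  83.001  -17.4335  84.9633  -0.0257] [0.2344 0.6061 0.2663] 1.0000481612430252 [0.561  0.4352 0.0219]
[[-0.8902  0.3607  0.2784]
 [ 0.3442  0.9327 -0.1078]
 [-0.2985 -0.0001 -0.9544]]
```

Emit:
step_arm(targets=[[[-1,-1,0,0,-1,-1,-1],[-1,-1,0,0,-1,-1,-1],[-1,-1,0,0,0,-1,-1],[0,-1,0,0,0,-1,-1],[0,-1,0,0,0,-1,-1]]])

```text
t: 1.6
tcp_pos: [0.2776, 0.4664, 0.305]
orientation: [[-0.888, -0.086, 0.453], [-0.173, 0.973, -0.155], [-0.427, -0.215, -0.878]]
ft_force: [0.8, -0.2, 0.4]
grip_width: 1.001
```

```bash
python3 st.py
```

```text
1.6 [ 63.3141  -5.7687  99.7952 -28.535   82.719  -31.7448] [0.2776 0.4664 0.305 ] 1.0006704528815156 [ 0.7698 -0.243   0.4061]
[[-0.8875 -0.086   0.4527]
 [-0.1731  0.9727 -0.1545]
 [-0.427  -0.2155 -0.8782]]
```

```bash
cat > kin.py <<'E'
import numpy as np
from scipy.optimize import least_squares
from scipy.spatial.transform import Rotation as Ro
rz=lambda a:Ro.from_euler('z',a,degrees=True).as_matrix()
ry=lambda a:Ro.from_euler('y',a,degrees=True).as_matrix()
def load():
    D=[eval(l) for l in open('log.txt')]
    D.append(([58.8947,14.0797,89.3155,-.0027,76.7014,-9.974],[.23401629,.60578149,.16548334],[[-.93276,.36049,-.0008],[.36049,.93276,-.0015],[.0002,-.0017,-1]]))
    return D
def fk(q,P):
    a1,e,d1,a2,a3,d4,d6=P
    R1=rz(q[0]);R2=R1@ry(q[1]);R3=R1@ry(q[1]+q[2])
    R=R3@rz(q[3])@ry(q[4])@rz(q[5])
    p=R1@[a1,e,d1]+R2@[0,0,a2]+R3@[a3,0,d4]+R@[0,0,d6]
    return p,R@rz(C)
C=90
def fit():
    D=load()
    P0=[0,.11,.4,.4,0,.45,.3]
    f=lambda P:np.r_[np.concatenate([(fk(q,P)[0]-p)for q,p,_ in D]),1e-3*(np.array(P)-P0)]
    return least_squares(f,P0).x
LO=np.array([-179,-58,7.5,-54,12.2,-157.]);HI=np.array([179,129,145,234,165,157.])
def ik(p,R,P,n=40,seed=None):
    best=None;rng=np.random.default_rng(0)
    for i in range(n):
        q0=seed if(i==0 and seed is not None) else rng.uniform(LO,HI)
        f=lambda q:np.r_[(fk(q,P)[0]-p)*10,(Ro.from_matrix(fk(q,P)[1].T@R).as_rotvec())]
        r=least_squares(f,np.clip(q0,LO+.1,HI-.1),bounds=(LO,HI))
        if best is None or r.cost<best[0]: best=(r.cost,r.x)
        if r.cost<1e-8: break
    return best
def Rtool(az,tilt):  # tilt below horizontal, deg; y horizontal
    a,t=np.radians(az),np.radians(tilt)
    z=np.array([np.cos(a)*np.cos(t),np.sin(a)*np.cos(t),-np.sin(t)])
    y=np.array([-np.sin(a),np.cos(a),0]);return np.c_[np.cross(y,z),y,z]
if __name__=='__main__':
    np.set_printoptions(precision=4,suppress=True)
    for q,p,R in load(): print(fk(q,[0,.11,.4,.4,0,.45,.3])[1]-np.array(R))
    P=fit();print(P)
    for q,p,R in load(): print(fk(q,P)[0]-p)
E
python3 kin.py
```

```text
[[-0.  0.  0.]
 [-0.  0. -0.]
 [-0. -0. -0.]]
[[-0. -0.  0.]
 [ 0.  0. -0.]
 [ 0. -0.  0.]]
[[-0.  0. -0.]
 [ 0. -0.  0.]
 [ 0.  0.  0.]]
[0.     0.1126 0.2735 0.4198 0.0662 0.5688 0.319 ]
[ 0. -0. -0.]
[ 0.  0. -0.]
[-0. -0.  0.]
```

Emit:
step_arm(targets=[[[0,-1,-1,0,0,-1,-1],[0,-1,-1,0,0,-1,-1],[0,-1,0,0,0,0,-1],[0,-1,0,0,0,0,-1],[0,-1,0,0,0,0,-1],[0,-1,0,0,0,0,-1]]])

```text
t: 2.35
tcp_pos: [0.2872, 0.3341, 0.3903]
orientation: [[-0.853, -0.258, 0.453], [-0.36, 0.92, -0.154], [-0.377, -0.295, -0.878]]
ft_force: [-0.4, -0.4, -0.5]
grip_width: 0.997
```

```bash
python3 st.py; python3 kin.py|tail -5
cat > feas.py <<'E'
from kin import *
np.set_printoptions(precision=1,suppress=True)
P=fit(); th=np.radians(158.6);rx=np.array([np.cos(th),np.sin(th)]);ryy=np.array([-rx[1],rx[0]]);c=np.array([.574,.097])
for y in(-.05,0,.06):
  b=c+.0405*rx+y*ryy
  for az in(-50,-35,-21.4,-5):
   for tilt in(20,35,45):
    R=Rtool(az,tilt);p=np.r_[b,.096]+.019*R[:,2]
    k,q=ik(p,R,P,12); print('rack',y,az,tilt,'ok' if k<1e-6 else '--',q if k<1e-6 else '')
for az in(-100,-85,-70,-55):
  for tilt in(20,35,45):
    R=Rtool(az,tilt);p=np.array([.505,-.274,.09])+.019*R[:,2]
    k,q=ik(p,R,P,12); print('pick',az,tilt,'ok' if k<1e-6 else '--',q if k<1e-6 else '')
E
time python3 feas.py
```

```text
2.35 [ 53.5946 -25.2637 106.893  -27.1306  89.127  -57.4339] [0.2872 0.3341 0.3903] 0.9965518509654985 [-0.4179 -0.438  -0.5064]
[[-0.8534 -0.2581  0.4528]
 [-0.3601  0.9201 -0.1542]
 [-0.3768 -0.2947 -0.8782]]
[0.     0.1126 0.2735 0.4198 0.0662 0.5688 0.319 ]
[-0. -0.  0.]
[0. 0. 0.]
[ 0.  0. -0.]
[-0. -0.  0.]
rack -0.05 -50 20 -- 
rack -0.05 -50 35 -- 
rack -0.05 -50 45 -- 
rack -0.05 -35 20 -- 
rack -0.05 -35 35 -- 
rack -0.05 -35 45 -- 
rack -0.05 -21.4 20 -- 
rack -0.05 -21.4 35 -- 
rack -0.05 -21.4 45 -- 
rack -0.05 -5 20 ok [ 13.8   2.7 140.3 210.9  36.1  70.8]
rack -0.05 -5 35 -- 
rack -0.05 -5 45 ok [ 10.3  -8.  133.  -45.   15.3 -35.1]
rack 0 -50 20 -- 
rack 0 -50 35 -- 
rack 0 -50 45 -- 
rack 0 -35 20 -- 
rack 0 -35 35 -- 
rack 0 -35 45 -- 
rack 0 -21.4 20 -- 
rack 0 -21.4 35 -- 
rack 0 -21.4 45 -- 
rack 0 -5 20 -- 
rack 0 -5 35 -- 
rack 0 -5 45 ok [  3.1 -14.3 138.2 -26.8  12.7 -58. ]
rack 0.06 -50 20 -- 
rack 0.06 -50 35 -- 
rack 0.06 -50 45 -- 
rack 0.06 -35 20 -- 
rack 0.06 -35 35 -- 
rack 0.06 -35 45 -- 
rack 0.06 -21.4 20 ok [ 10.   -1.8 144.9 228.3  41.   61.5]
rack 0.06 -21.4 35 -- 
rack 0.06 -21.4 45 ok [  3.7 -15.5 139.1 -51.9  22.4 -21.9]
rack 0.06 -5 20 -- 
rack 0.06 -5 35 -- 
rack 0.06 -5 45 ok [ -7.4 -22.3 143.8   7.1  13.6 -98.6]
pick -100 20 -- 
pick -100 35 -- 
pick -100 45 ok [-18.8  14.3 110.3 -53.3  60.6  21.1]
pick -85 20 -- 
pick -85 35 -- 
pick -85 45 -- 
pick -70 20 -- 
pick -70 35 -- 
pick -70 45 -- 
pick -55 20 ok [-26.1   6.1 137.7 224.4  40.4  63.9]
pick -55 35 -- 
pick -55 45 -- 
real	1m1.321s
user	1m0.945s
sys	0m0.096s
```

```bash
cat > feas2.py <<'E'
from kin import *
from h import onz
np.set_printoptions(precision=3,suppress=True)
P=fit(); th=np.radians(158.6);rx=np.array([np.cos(th),np.sin(th)]);ryy=np.array([-rx[1],rx[0]]);c=np.array([.574,.097])
for u,v,z in((130,265,.33),(267,333,.345)):
    w=onz('top',u/1.4,v/1.4,z)[:2];print('tin',w,(w-c)@rx,(w-c)@ryy)
def elb(q):
    a1,e,d1,a2,a3,d4,d6=P;R1=rz(q[0]);R2=R1@ry(q[1]);R3=R1@ry(q[1]+q[2])
    E=R1@[a1,e,d1]+R2@[0,0,a2];return E,E+R3@[a3,0,0],E+R3@[a3,0,d4]
s=[10,10,100,150,70,0]
for az in(158.6,125,180):
 for tilt in(55,65):
  R=Rtool(az,tilt)
  for n,g in [('pick',[.505,-.274,.105]),('short',[.427,-.132,.04])]+[('rack%g'%y,np.r_[c+.0405*rx+y*ryy,.111]) for y in(-.06,0,.06)]+[('shortp0',np.r_[c-.043*rx,.046])]:
    k,q=ik(np.array(g)+.019*R[:,2],R,P,8,s); print(az,tilt,n,'ok' if k<1e-6 else '-- %g'%k,q)
    if k<1e-6 and az==158.6:
        s=q
        if n[0]in'rs':
            E,F,W=elb(q);pts=[F+(W-F)*t for t in(.4,.55,.7,.85,1)]
            for X in pts: print('    rack xy z',(X[:2]-c)@rx,(X[:2]-c)@ryy,X[2])
E
python3 feas2.py
```

```text
tin [0.506 0.224] 0.11003486731435425 -0.09324677238792345
tin [0.438 0.048] 0.1091645998261944 0.09538221792494724
158.6 55 pick ok [-35.538  33.727  77.979  -8.246 102.346  76.567]
158.6 55 short ok [-28.838  24.174  99.532  -4.259  91.064  83.817]
    rack xy z 0.16273617247806446 0.23009786691288575 0.47515838574599933
    rack xy z 0.09235598713685493 0.2392855674671312 0.4278123545427388
    rack xy z 0.021975801795645455 0.24847326802137668 0.38046632333947833
    rack xy z -0.04840438354556415 0.2576609685756221 0.3331202921362178
    rack xy z -0.1187845688867736 0.26684866912986754 0.28577426093295727
158.6 55 rack-0.06 ok [ -0.619  30.952  81.309  11.954 100.718 109.523]
    rack xy z 0.16370012658656732 0.052060885848001795 0.4860616503291507
    rack xy z 0.08987684739007128 0.02404566438673578 0.45373980298111044
    rack xy z 0.01605356819357522 -0.003969557074530223 0.42141795563307016
    rack xy z -0.05776971100292074 -0.03198477853579619 0.3890961082850299
    rack xy z -0.13159299019941692 -0.05999999999706224 0.3567742609369896
158.6 55 rack0 ok [ -5.257  27.612 
[... 4437 characters left out ...]
23.002  23.597 100.333 -12.954  88.901  71.078]
180 55 rack-0.06 ok [  4.286  33.788  77.21    2.531 103.914  94.122]
180 55 rack0 ok [ -0.067  29.881  82.836  -0.039 102.283  89.937]
180 55 rack0.06 ok [ -4.753  26.481  87.595  -2.773 100.819  85.583]
180 55 shortp0 ok [ -2.286  43.175  70.366  -1.337 101.434  87.862]
180 65 pick ok [-32.856  25.097  87.164 -13.256  89.153  59.858]
180 65 short ok [-24.814  16.139 106.799 -10.37   80.163  69.055]
180 65 rack-0.06 ok [ 4.564 26.726 84.261  1.932 93.941 94.271]
180 65 rack0 ok [-0.071 22.729 89.651 -0.03  92.621 89.934]
180 65 rack0.06 ok [-5.092 19.216 94.222 -2.15  91.474 85.328]
180 65 shortp0 ok [-2.426 35.917 78.518 -1.025 90.545 87.791]
```

Emit:
step_arm(targets=[[[-0.43,-0.34,-1,0,0,0,-1],[-0.43,-0.34,-1,0,0,0,-1],[-0.43,-0.34,-1,0,0,0,-1],[-0.43,-0.34,-1,0,0,0,-1]]])

```text
t: 2.85
tcp_pos: [0.2872, 0.3344, 0.505]
orientation: [[-0.854, -0.258, 0.453], [-0.36, 0.92, -0.154], [-0.377, -0.295, -0.878]]
ft_force: [0.3, 0.3, -0.3]
grip_width: 1.001
```

```bash
cat > go.py <<'E'
import sys
from kin import *; from h import ctrl
np.set_printoptions(precision=3,suppress=True)
# usage: go.py gx gy gz [az tilt] : grasp-point target -> remaining rotvec (units .1rad, current tool axes), shift (units 2.5cm) in current and target axes
a=[float(v) for v in sys.argv[1:]];g=np.array(a[:3]);az,t=a[3:5] if len(a)>3 else(158.6,60)
s=ctrl.state();R=np.array(s['orientation']);Rt=Rtool(az,t)
gp=s['tcp_pos']-.019*R[:,2];d=g+.019*Rt[:,2]-s['tcp_pos']
print('t',s['t'],'grasp pt',gp,'tcp',s['tcp_pos'],'width',s['grip_width'],'F',s['ft_force'])
print('rot',Ro.from_matrix(R.T@Rt).as_rotvec()/.1,'shift now axes',R.T@d/.025,'target axes',Rt.T@d/.025,'world',d,'up(target axes)',Rt.T[:,2])
E
python3 go.py .505 -.274 .30
```

```text
t 2.85 grasp pt [0.279 0.337 0.522] tcp [0.287 0.334 0.505] width 1.001285674151385 F [ 0.31   0.307 -0.288]
rot [-12.239  -4.224 -21.632] shift now axes [  4.91  -21.81   15.295] target axes [18.813 19.478 -0.632] world [ 0.209 -0.605 -0.221] up(target axes) [-0.5    0.    -0.866]
```

```bash
sed -i 's/^    y=np.array(\[-np.sin(a),np.cos(a),0\])/    y=-np.array([-np.sin(a),np.cos(a),0])/' kin.py; python3 go.py .505 -.274 .32;  python3 - <<'E'
from kin import *
P=fit();R=Rtool(158.6,60)
print(ik(np.array([.505,-.274,.105])+.019*R[:,2],R,P,8,[-35,30,80,-8,98,-104]))
print(ik(np.array([.53,.11,.111])+.019*R[:,2],R,P,8,[-2,30,80,-8,98,-80]))
E
```

```text
t 2.85 grasp pt [0.279 0.337 0.522] tcp [0.287 0.334 0.505] width 1.001285674151385 F [ 0.31   0.307 -0.288]
rot [-3.401  9.854  6.508] shift now axes [  4.609 -22.046  14.593] target axes [-18.413 -19.478  -1.325] world [ 0.209 -0.605 -0.201] up(target axes) [ 0.5   -0.    -0.866]
(np.float64(8.390625936810229e-29), array([ -35.96987786,   30.13715404,   81.55107351,   -7.28762682,
         97.44755117, -103.63530337]))
(np.float64(1.8109598687656382e-20), array([ -4.92925219,  23.48823185,  90.03043009,   8.18641657,
        95.39758195, -74.8628051 ]))
```

Emit:
step_arm(targets=[[[0,0,0,-0.34,0.985,0.65,-1],[0,0,0,-0.34,0.985,0.65,-1],[0,0,0,-0.34,0.985,0.65,-1],[0,0,0,-0.34,0.985,0.65,-1],[0,0,0,-0.34,0.985,0.65,-1],[0,0,0,-0.34,0.985,0.65,-1],[0,0,0,-0.34,0.985,0.65,-1],[0,0,0,-0.34,0.985,0.65,-1],[0,0,0,-0.34,0.985,0.65,-1],[0,0,0,-0.34,0.985,0.65,-1]]])

```text
t: 4.1
tcp_pos: [0.2876, 0.3345, 0.5043]
orientation: [[-0.804, 0.366, -0.467], [0.317, 0.93, 0.184], [0.503, 0.0, -0.865]]
ft_force: [0.2, 0.6, 0.4]
grip_width: 1.002
```

Emit:
step_arm(targets=[[[-0.72,-0.974,-0.415,0,0,0,-1],[-0.72,-0.974,-0.415,0,0,0,-1],[-0.72,-0.974,-0.415,0,0,0,-1],[-0.72,-0.974,-0.415,0,0,0,-1],[-0.72,-0.974,-0.415,0,0,0,-1],[-0.72,-0.974,-0.415,0,0,0,-1],[-0.72,-0.974,-0.415,0,0,0,-1],[-0.72,-0.974,-0.415,0,0,0,-1],[-0.72,-0.974,-0.415,0,0,0,-1],[-0.72,-0.974,-0.415,0,0,0,-1]]])

```text
t: 5.35
tcp_pos: [0.3924, 0.0311, 0.504]
orientation: [[-0.807, 0.364, -0.465], [0.315, 0.931, 0.183], [0.5, 0.001, -0.866]]
ft_force: [0.3, -0.9, -0.2]
grip_width: 1.001
```

Emit:
step_arm(targets=[[[-0.72,-0.974,-0.415,0,0,0,-1],[-0.72,-0.974,-0.415,0,0,0,-1],[-0.72,-0.974,-0.415,0,0,0,-1],[-0.72,-0.974,-0.415,0,0,0,-1],[-0.72,-0.974,-0.415,0,0,0,-1],[-0.72,-0.974,-0.415,0,0,0,-1],[-0.72,-0.974,-0.415,0,0,0,-1],[-0.72,-0.974,-0.415,0,0,0,-1],[-0.72,-0.974,-0.415,0,0,0,-1],[-0.72,-0.974,-0.415,0,0,0,-1]]])

```text
t: 6.6
tcp_pos: [0.4974, -0.2714, 0.5036]
orientation: [[-0.807, 0.364, -0.466], [0.315, 0.931, 0.183], [0.5, 0.001, -0.866]]
ft_force: [0.2, -0.2, 0.5]
grip_width: 1.001
```

```bash
python3 go.py .505 -.274 .27; python3 st.py|head -2
```

```text
t 6.6 grasp pt [ 0.506 -0.275  0.52 ] tcp [ 0.497 -0.271  0.504] width 1.001470107167593 F [ 0.212 -0.188  0.475]
rot [ 0.004 -0.002  0.012] shift now axes [-4.954  0.004  8.691] target axes [-4.953  0.013  8.692] world [-0.001  0.001 -0.25 ] up(target axes) [ 0.5   -0.    -0.866]
6.6 [ -35.9765   21.7731   49.8451  -10.6209  137.1002 -110.5797] [ 0.4974 -0.2714  0.5036] 1.001470107167593 [ 0.2118 -0.1878  0.4749]
[[-0.8067  0.3641 -0.4655]
```

Emit:
step_arm(targets=[[[-0.57,0,1,0,0,0,-1],[-0.57,0,1,0,0,0,-1],[-0.57,0,1,0,0,0,-1],[-0.57,0,1,0,0,0,-1],[-0.57,0,1,0,0,0,-1],[-0.57,0,1,0,0,0,-1],[-0.57,0,1,0,0,0,-1],[-0.57,0,1,0,0,0,-1],[-0.57,0,1,0,0,0,-1],[-0.57,0,1,0,0,0,-1]]])

```text
t: 7.85
tcp_pos: [0.4956, -0.2694, 0.215]
orientation: [[-0.807, 0.364, -0.465], [0.315, 0.931, 0.183], [0.5, 0.001, -0.866]]
ft_force: [-0.8, -0.9, 0.5]
grip_width: 1.001
```

```bash
python3 -c "
from h import *
for g in((.505,-.274,.16),(.507,-.275,.23)): print(proj('side',g)*1.4,proj('side',g))
snap('side','s1',(220,150,440,400),2.4)";python3 go.py .505 -.274 .108
```

```text
[473.4311658  355.46098287] [338.16511843 253.90070205]
[478.6137541  316.88533852] [341.86696722 226.34667037]
t 7.9 grasp pt [ 0.503 -0.272  0.227] tcp [ 0.494 -0.268  0.211] width 1.0021957617334398 F [-1.052 -0.063 -3.007]
rot [ 0.021 -0.066  0.022] shift now axes [-2.511 -0.068  4.058] target axes [-2.484 -0.054  4.075] world [ 0.002 -0.002 -0.119] up(target axes) [ 0.5   -0.    -0.866]
```

View pics/s1.png

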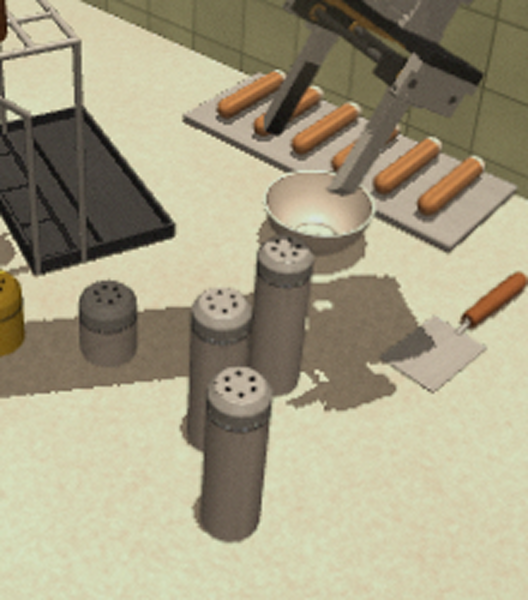

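The fingers straddle the far tall shaker: its cap is at crop (285,250) and the fingertips are at (272,130) and (342,188). Descending to grasp.

Emit:
step_arm(targets=[[[-0.42,-0.01,0.68,0,0,0,-1],[-0.42,-0.01,0.68,0,0,0,-1],[-0.42,-0.01,0.68,0,0,0,-1],[-0.42,-0.01,0.68,0,0,0,-1],[-0.42,-0.01,0.68,0,0,0,-1],[-0.42,-0.01,0.68,0,0,0,-1],[0,0,0,0,0,0,-1]]])

```text
t: 8.78
tcp_pos: [0.4976, -0.2715, 0.0945]
orientation: [[-0.805, 0.364, -0.468], [0.314, 0.931, 0.184], [0.503, 0.002, -0.864]]
ft_force: [-0.1, -0.6, 0.2]
grip_width: 1.0
```

Emit:
step_arm(targets=[[[0,0,0,0,0,0,0],[0,0,0,0,0,0,0.3],[0,0,0,0,0,0,1],[0,0,0,0,0,0,1],[0,0,0,0,0,0,1]]], squeeze=20)

```text
t: 9.4
tcp_pos: [0.4988, -0.2721, 0.0968]
orientation: [[-0.807, 0.364, -0.465], [0.315, 0.931, 0.183], [0.499, 0.001, -0.866]]
ft_force: [-0.2, 1.2, 2.1]
grip_width: 0.508
```

```bash
python3 go.py .505 -.274 .108
```

```text
t 9.4 grasp pt [ 0.508 -0.276  0.113] tcp [ 0.499 -0.272  0.097] width 0.5081784619589349 F [-0.246  1.175  2.075]
rot [0.006 0.008 0.012] shift now axes [0.001 0.021 0.245] target axes [0.001 0.021 0.245] world [-0.003  0.002 -0.005] up(target axes) [ 0.5   -0.    -0.866]
```

Emit:
step_arm(targets=[[[0.2,0,-0.35,0,0,0,1],[0.57,0,-1,0,0,0,1],[0.57,0,-1,0,0,0,1],[0.57,0,-1,0,0,0,1],[0.57,0,-1,0,0,0,1]]], squeeze=25)

```text
t: 10.02
tcp_pos: [0.4991, -0.2725, 0.2223]
orientation: [[-0.807, 0.364, -0.465], [0.315, 0.931, 0.182], [0.499, 0.001, -0.866]]
ft_force: [1.3, 0.2, -4.4]
grip_width: 0.487
```

```bash
python3 go.py .640 .114 .233; python3 -c "
from h import *
snap('side','s2',(220,100,440,350),2.4)"
```

```text
t 10.025 grasp pt [ 0.508 -0.276  0.239] tcp [ 0.499 -0.272  0.222] width 0.486624957673335 F [ 1.284  0.224 -4.435]
rot [0.003 0.007 0.013] shift now axes [ 0.535 16.45   0.593] target axes [ 0.555 16.45   0.588] world [ 0.132  0.39  -0.006] up(target axes) [ 0.5   -0.    -0.866]
```

View pics/s2.png

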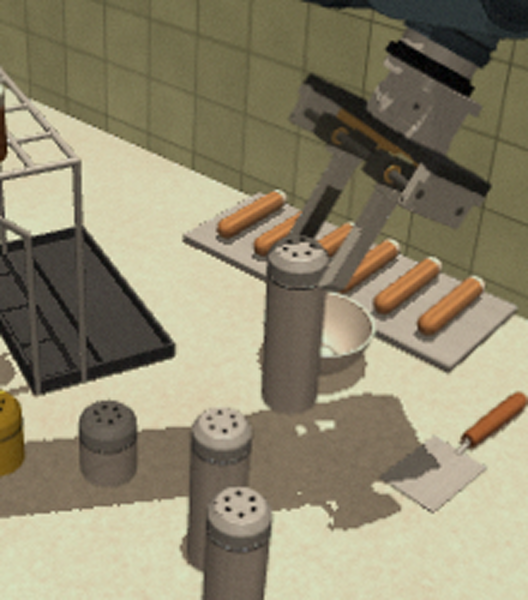

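```bash
python3 -c "
from h import *
np.set_printoptions(precision=4,suppress=True)
for z in(.28,.286,.29): print(onz('side',220+298/2.4,100+256/2.4,z))
for p in((.508,-.276,.286),(.508,-.276,.239),(.508,-.276,.126)): print((proj('side',p)-[220,100])*2.4)
snap('top','t2',(300,120,560,330),3)"
```

```text
[ 0.5035 -0.2782  0.28  ]
[ 0.4956 -0.2835  0.286 ]
[ 0.4904 -0.287   0.29  ]
[299.7809 246.5216]
[295.0459 294.3671]
[284.4491 398.6849]
```

View pics/t2.png

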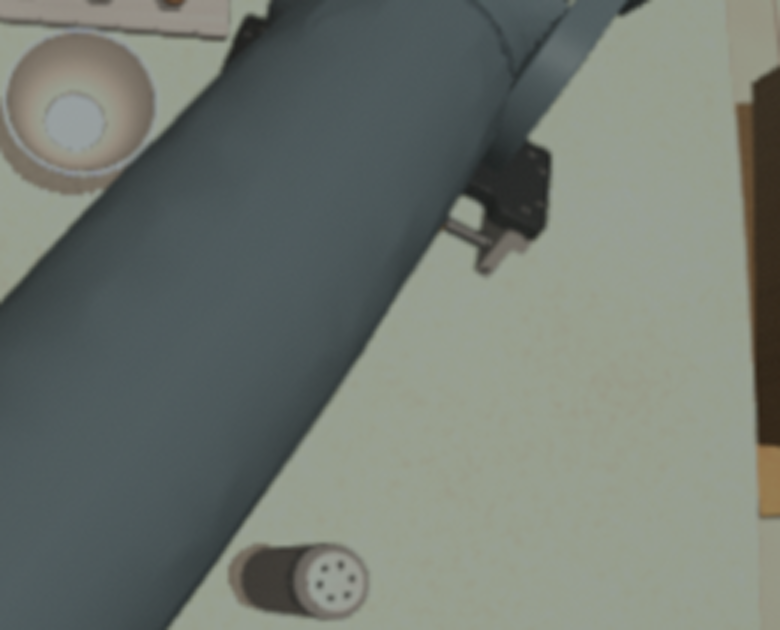

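The shaker hangs upright in the grip: its cap is at crop (298,258) and its foot at (290,395), within a few mm of the prediction. Carrying it to above the front bay.

Emit:
step_arm(targets=[[[0.033,0.5,0.035,0,0,0,1],[0.033,0.97,0.035,0,0,0,1],[0.033,0.97,0.035,0,0,0,1],[0.033,0.97,0.035,0,0,0,1],[0.033,0.97,0.035,0,0,0,1],[0.033,0.97,0.035,0,0,0,1],[0.033,0.97,0.035,0,0,0,1],[0.033,0.97,0.035,0,0,0,1],[0.033,0.97,0.035,0,0,0,1]]])

```text
t: 11.25
tcp_pos: [0.5653, -0.075, 0.2188]
orientation: [[-0.807, 0.364, -0.465], [0.315, 0.931, 0.182], [0.499, 0.001, -0.866]]
ft_force: [0.1, -0.5, -4.5]
grip_width: 0.49
```

Emit:
step_arm(targets=[[[0.033,0.97,0.035,0,0,0,1],[0.033,0.97,0.035,0,0,0,1],[0.033,0.97,0.035,0,0,0,1],[0.033,0.97,0.035,0,0,0,1],[0.033,0.97,0.035,0,0,0,1],[0.033,0.97,0.035,0,0,0,1],[0.033,0.97,0.035,0,0,0,1],[0,0.8,0,0,0,0,1],[0,0.6,0,0,0,0,1],[0,0,0,0,0,0,1]]])

```text
t: 12.5
tcp_pos: [0.632, 0.1179, 0.2164]
orientation: [[-0.807, 0.363, -0.465], [0.314, 0.932, 0.182], [0.499, 0.0, -0.866]]
ft_force: [0.1, -0.7, -4.6]
grip_width: 0.49
```

```bash
python3 go.py .640 .114 .153; python3 -c "
from h import *
snap('side','s3',(120,60,380,310),2.3)"
```

```text
t 12.5 grasp pt [0.641 0.114 0.233] tcp [0.632 0.118 0.216] width 0.4897319872377895 F [ 0.099 -0.739 -4.626]
rot [-0.006  0.007  0.02 ] shift now axes [-1.573 -0.031  2.78 ] target axes [-1.575 -0.03   2.779] world [-0.001 -0.    -0.08 ] up(target axes) [ 0.5   -0.    -0.866]
```

View pics/s3.png

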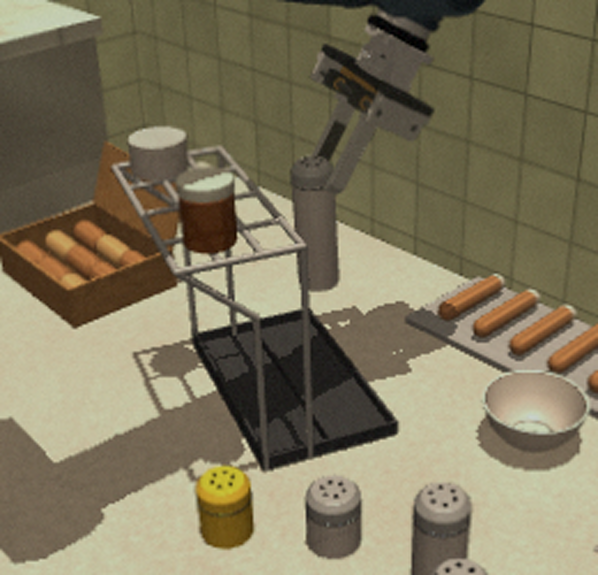

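Emit:
step_arm(targets=[[[-0.4,0,0.7,0,0,0,1],[-0.4,0,0.7,0,0,0,1],[-0.4,-0.02,0.7,0,0,0,1],[-0.37,0,0.68,0,0,0,1],[0,0,0,0,0,0,1]]])

```text
t: 13.18
tcp_pos: [0.6295, 0.1169, 0.134]
orientation: [[-0.805, 0.364, -0.469], [0.315, 0.931, 0.183], [0.503, -0.001, -0.864]]
ft_force: [0.3, -0.1, -4.0]
grip_width: 0.494
```

```bash
python3 go.py .551 .149 .153; python3 -c "
from h import *
snap('side','s4',(140,70,360,300),2.6)"
```

```text
t 13.175 grasp pt [0.638 0.113 0.15 ] tcp [0.629 0.117 0.134] width 0.4943939738414258 F [ 0.333 -0.061 -3.955]
rot [-0.011 -0.039  0.002] shift now axes [3.308 0.051 1.811] target axes [3.315 0.048 1.798] world [-0.087  0.036  0.003] up(target axes) [ 0.5   -0.    -0.866]
```

View pics/s4.png

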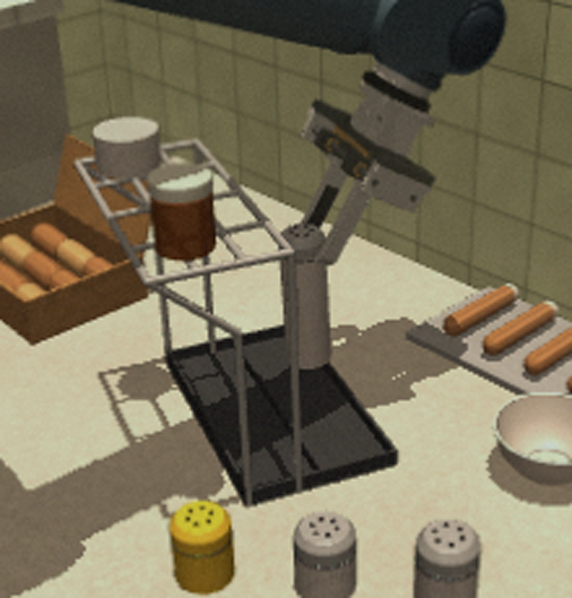

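The shaker hangs over the front bay, clear of the front rod and of the tray. Sliding it in.

Emit:
step_arm(targets=[[[0.4,0.01,0.21,0,0,0,1],[0.55,0.01,0.3,0,0,0,1],[0.55,0.01,0.3,0,0,0,1],[0.55,0.01,0.3,0,0,0,1],[0.55,0.01,0.3,0,0,0,1],[0.45,0,0.25,0,0,0,1],[0.26,0,0.14,0,0,0,1],[0,0,0,0,0,0,1]]])

```text
t: 14.22
tcp_pos: [0.5436, 0.1526, 0.1395]
orientation: [[-0.807, 0.364, -0.464], [0.315, 0.931, 0.182], [0.499, 0.001, -0.867]]
ft_force: [0.8, -0.5, -4.8]
grip_width: 0.493
```

```bash
python3 go.py .536 .149 .121; python3 -c "
from h import *
snap('side','s5',(180,110,340,290),3.3)"
```

```text
t 14.225 grasp pt [0.552 0.149 0.156] tcp [0.544 0.153 0.139] width 0.4930378456351649 F [ 0.799 -0.495 -4.797]
rot [0.001 0.013 0.014] shift now axes [-0.168 -0.245  1.515] target axes [-0.171 -0.245  1.515] world [-0.016 -0.    -0.035] up(target axes) [ 0.5   -0.    -0.866]
```

View pics/s5.png

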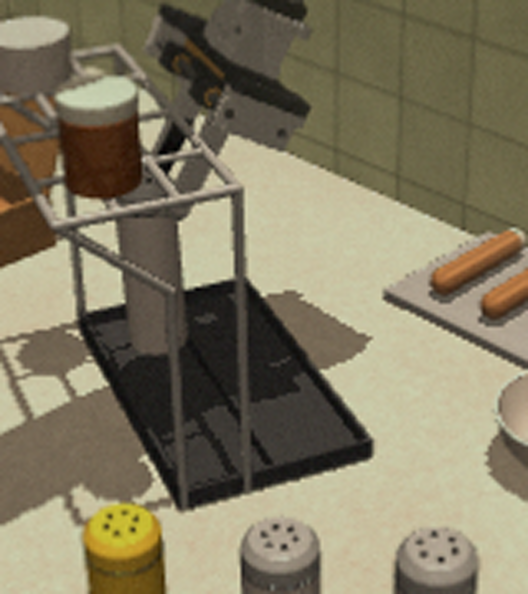

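```bash
python3 -c "
from h import *
th=np.radians(158.6);rx=np.array([np.cos(th),np.sin(th)]);ry=np.array([-rx[1],rx[0]]);c=np.array([.574,.097])
for u,v in((158,342),(158,345)):
  w=onz('side',180+u/3.3,110+v/3.3,.043);print(w,(w[:2]-c)@rx,(w[:2]-c)@ry)
for x,y,z in((0,.138,.02),(0,-.138,.02),(.081,.138,.028),(-.081,.138,.02),(.026,.138,.27),(-.081,-.138,.02),(.0395,-.04,.043)):
  print(x,y,(proj('side',np.r_[c+x*rx+y*ry,z])-[180,110])*3.3)"
```

```text
[0.55291747 0.14486543 0.043     ] 0.03709399824447739 -0.036872865209733395
[0.54989353 0.14132777 0.043     ] 0.03861864301045851 -0.03247573214678589
0 0.138 [277.59490206 468.06652977]
0 -0.138 [161.51856207 298.45607675]
0.081 0.138 [180.04265494 487.0398816 ]
-0.081 0.138 [370.1340478  442.09825434]
0.026 0.138 [237.75090967 192.61317142]
-0.081 -0.138 [242.32923987 279.84044152]
0.0395 -0.04 [154.16569029 340.79891976]
```

Emit:
step_arm(targets=[[[-0.17,0,0.29,0,0,0,1],[-0.17,0,0.29,0,0,0,1],[-0.17,0,0.29,0,0,0,1],[-0.1,0,0.17,0,0,0,1],[0,0,0,0,0,0,1],[0,0,0,0,0,0,1]]])

```text
t: 15.02
tcp_pos: [0.5442, 0.1524, 0.1092]
orientation: [[-0.807, 0.364, -0.464], [0.315, 0.931, 0.182], [0.499, 0.001, -0.867]]
ft_force: [0.2, -0.6, -4.6]
grip_width: 0.49
```

Emit:
step_arm(targets=[[[-0.05,0,0.09,0,0,0,1],[0,0,0,0,0,0,1]]])

```text
t: 15.28
tcp_pos: [0.5439, 0.1524, 0.1063]
orientation: [[-0.807, 0.364, -0.465], [0.315, 0.931, 0.182], [0.499, 0.001, -0.866]]
ft_force: [-0.3, -0.4, -4.5]
grip_width: 0.489
```

```bash
python3 go.py .552 .149 .119
```

```text
t 15.275 grasp pt [0.553 0.149 0.123] tcp [0.544 0.152 0.106] width 0.48874344360392197 F [-0.334 -0.356 -4.479]
rot [0.002 0.006 0.01 ] shift now axes [-0.051 -0.008  0.144] target axes [-0.051 -0.008  0.144] world [-0.001  0.    -0.004] up(target axes) [ 0.5   -0.    -0.866]
```

Not in contact yet, so I'll go down in 1.5–2 mm steps and watch the force.

Emit:
step_arm(targets=[[[-0.04,0,0.07,0,0,0,1],[0,0,0,0,0,0,1]]])

```text
t: 15.52
tcp_pos: [0.5439, 0.1524, 0.1042]
orientation: [[-0.807, 0.364, -0.465], [0.315, 0.931, 0.182], [0.5, 0.001, -0.866]]
ft_force: [-0.2, 0.3, -4.3]
grip_width: 0.491
```

Emit:
step_arm(targets=[[[-0.03,0,0.05,0,0,0,1],[0,0,0,0,0,0,1]]])

```text
t: 15.78
tcp_pos: [0.5446, 0.1523, 0.1038]
orientation: [[-0.808, 0.364, -0.464], [0.315, 0.931, 0.182], [0.498, 0.001, -0.867]]
ft_force: [0.3, -0.8, 0.0]
grip_width: 0.488
```

Emit:
step_arm(targets=[[[-0.03,0,0.05,0,0,0,1],[0,0,0,0,0,0,1]]])

```text
t: 16.02
tcp_pos: [0.5453, 0.1523, 0.1035]
orientation: [[-0.808, 0.364, -0.463], [0.315, 0.931, 0.183], [0.497, 0.002, -0.868]]
ft_force: [2.1, -1.9, 5.5]
grip_width: 0.49
```

Emit:
step_arm(targets=[[[0.02,0,-0.04,0,0,0,1],[0,0,0,0,0,0,0],[0,0,0,0,0,0,-0.2],[0,0,0,0,0,0,-0.4],[0,0,0,0,0,0,-0.6],[0,0,0,0,0,0,-0.6]]], squeeze=10)

```text
t: 16.77
tcp_pos: [0.5438, 0.1523, 0.1023]
orientation: [[-0.807, 0.364, -0.465], [0.315, 0.931, 0.182], [0.5, 0.0, -0.866]]
ft_force: [0.2, 0.3, -0.6]
grip_width: 0.799
```

```bash
python3 st.py|head -1; python3 -c "
from h import *
snap('side','s6',(180,110,340,290),3.3)"
```

```text
16.775 [ -1.5314  26.2042  85.4617   9.8407  96.729  -71.5071] [0.5438 0.1523 0.1023] 0.7988167881216683 [ 0.2304  0.3245 -0.5813]
```

View pics/s6.png

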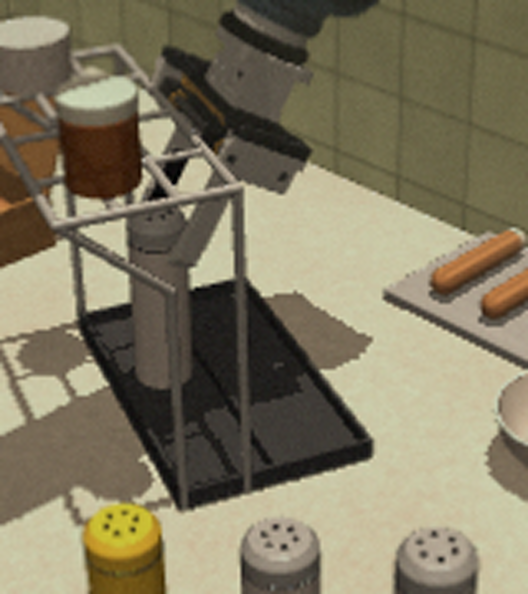

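The tall shaker stands upright in the back bay, with its foot at crop (163,376) and the fingers clear. Backing out toward the front.

Emit:
step_arm(targets=[[[-0.4,0,-0.23,0,0,0,-0.6],[-0.8,0,-0.46,0,0,0,-0.6],[-0.87,0,-0.5,0,0,0,-0.6],[-0.87,0,-0.5,0,0,0,-0.6],[-0.87,0,-0.5,0,0,0,-0.6],[-0.87,0,-0.5,0,0,0,-0.6],[-0.87,0,-0.5,0,0,0,-0.6]]])

```text
t: 17.7
tcp_pos: [0.6943, 0.0933, 0.1021]
orientation: [[-0.807, 0.364, -0.465], [0.315, 0.931, 0.182], [0.499, 0.001, -0.867]]
ft_force: [0.2, -0.2, 0.4]
grip_width: 0.797
```

Emit:
step_arm(targets=[[[0.3,-1,-0.5,0,0,0,-1],[0.3,-1,-0.5,0,0,0,-1],[0.3,-1,-0.5,0,0,0,-1],[0.3,-1,-0.5,0,0,0,-1],[0.3,-1,-0.5,0,0,0,-1],[0.2,-1,-0.35,0,0,0,-1],[0,-1,0,0,0,0,-1],[0,-1,0,0,0,0,-1],[0,-1,0,0,0,0,-1],[0,-1,0,0,0,0,-1]]])

```text
t: 18.95
tcp_pos: [0.6001, -0.1398, 0.1846]
orientation: [[-0.807, 0.364, -0.466], [0.315, 0.931, 0.183], [0.5, 0.001, -0.866]]
ft_force: [0.5, 0.2, 0.5]
grip_width: 1.001
```

```bash
python3 go.py .427 -.132 .14; python3 -c "
from h import *
snap('side','s7',(180,110,400,330),2.6)
th=np.radians(158.6);rx=np.array([np.cos(th),np.sin(th)]);ry=np.array([-rx[1],rx[0]]);c=np.array([.574,.097])
for u,v in((163,376),):
  w=onz('side',180+u/3.3,110+v/3.3,.006);print(w,(w[:2]-c)@rx,(w[:2]-c)@ry)
"
```

```text
t 18.95 grasp pt [ 0.609 -0.143  0.201] tcp [ 0.6   -0.14   0.185] width 1.0008085598560632 F [0.451 0.22  0.495]
rot [ 0.002 -0.002  0.011] shift now axes [ 4.789 -2.231  5.586] target axes [ 4.787 -2.235  5.586] world [-0.182  0.011 -0.061] up(target axes) [ 0.5   -0.    -0.866]
[0.5556792  0.14468509 0.006     ] 0.03445687414460676 -0.037712644546679164
```

View pics/s7.png

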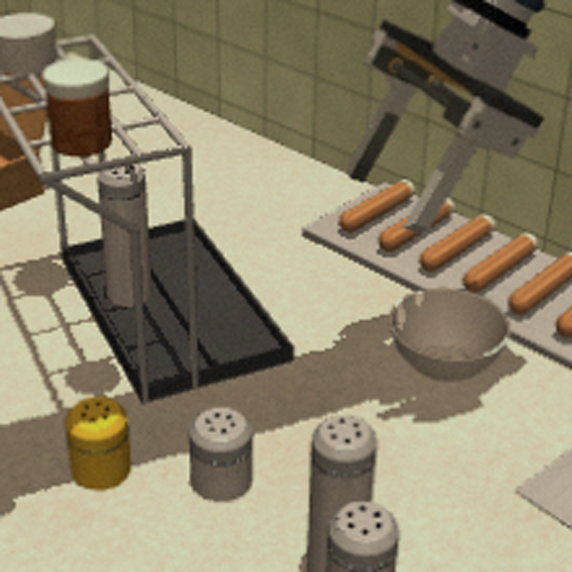

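Emit:
step_arm(targets=[[[0,-0.74,0,0,0,0,-1],[0,-0.75,0,0,0,0,-1],[0,-0.74,0,0,0,0,-1],[0.68,0,0.8,0,0,0,-1],[0.68,0,0.8,0,0,0,-1],[0.68,0,0.8,0,0,0,-1],[0.68,0,0.8,0,0,0,-1],[0.69,0,0.8,0,0,0,-1],[0.69,0,0.8,0,0,0,-1],[0.69,0,0.79,0,0,0,-1]]])

```text
t: 20.25
tcp_pos: [0.4181, -0.1272, 0.1237]
orientation: [[-0.807, 0.364, -0.465], [0.315, 0.931, 0.182], [0.499, 0.001, -0.867]]
ft_force: [-1.3, -0.1, -0.6]
grip_width: 1.004
```

```bash
python3 go.py .427 -.132 .042; python3 -c "
from h import *
snap('side','s8',(180,150,380,340),2.8)
print((proj('side',(.427,-.132,.07))-[180,150])*2.8)"
```

```text
t 20.25 grasp pt [ 0.427 -0.131  0.14 ] tcp [ 0.418 -0.127  0.124] width 1.003648092582133 F [-1.296 -0.057 -0.573]
rot [0.001 0.011 0.012] shift now axes [-1.975 -0.051  3.391] target axes [-1.979 -0.049  3.389] world [ 0.    -0.001 -0.098] up(target axes) [ 0.5   -0.    -0.866]
[236.38333412 344.24934135]
```

View pics/s8.png

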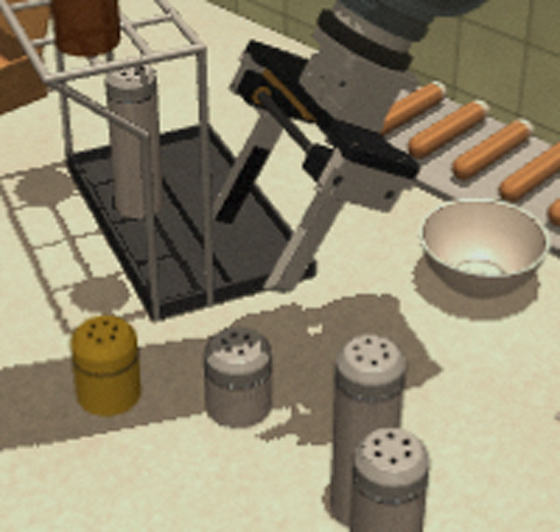

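Emit:
step_arm(targets=[[[-0.33,-0.01,0.565,0,0,0,-1],[-0.33,-0.01,0.565,0,0,0,-1],[-0.33,-0.01,0.565,0,0,0,-1],[-0.33,-0.01,0.565,0,0,0,-1],[-0.33,-0.01,0.565,0,0,0,-1],[-0.33,-0.01,0.565,0,0,0,-1],[0,0,0,0,0,0,-1],[0,0,0,0,0,0,-1]]])

```text
t: 21.3
tcp_pos: [0.4193, -0.1288, 0.026]
orientation: [[-0.807, 0.364, -0.464], [0.315, 0.931, 0.182], [0.499, 0.001, -0.867]]
ft_force: [0.1, -0.2, 0.5]
grip_width: 0.998
```

Emit:
step_arm(targets=[[[0,0,0,0,0,0,-0.3],[0,0,0,0,0,0,0.1],[0,0,0,0,0,0,1],[0,0,0,0,0,0,1],[0,0,0,0,0,0,1]]], squeeze=25)

```text
t: 21.92
tcp_pos: [0.419, -0.1285, 0.0257]
orientation: [[-0.807, 0.364, -0.465], [0.315, 0.931, 0.183], [0.499, 0.001, -0.866]]
ft_force: [-0.8, 0.5, 0.1]
grip_width: 0.533
```

Emit:
step_arm(targets=[[[0.2,0,-0.35,0,0,0,1],[0.57,0,-1,0,0,0,1],[0.57,0,-1,0,0,0,1],[0.57,0,-1,0,0,0,1],[0,0,0,0,0,0,1]]])

```text
t: 22.55
tcp_pos: [0.4211, -0.1298, 0.1243]
orientation: [[-0.81, 0.364, -0.461], [0.316, 0.931, 0.18], [0.494, -0.0, -0.869]]
ft_force: [0.5, -0.2, -0.7]
grip_width: 0.005
```

```bash
python3 go.py .609 -.143 .146; python3 go.py .6229 .1001 .146; python3 -c "
from h import *
snap('side','s9',(180,150,380,340),2.8)"
```

```text
t 22.55 grasp pt [ 0.43  -0.133  0.141] tcp [ 0.421 -0.13   0.124] width 0.005457400696744328 F [ 0.459 -0.229 -0.702]
rot [-0.006  0.064  0.007] shift now axes [-5.819  2.244 -3.55 ] target axes [-5.794  2.25  -3.586] world [ 0.179 -0.01   0.005] up(target axes) [ 0.5   -0.    -0.866]
t 22.55 grasp pt [ 0.43  -0.133  0.141] tcp [ 0.421 -0.13   0.124] width 0.005457400696744328 F [ 0.459 -0.229 -0.702]
rot [-0.006  0.064  0.007] shift now axes [-3.191 11.503 -2.057] target axes [-3.17  11.506 -2.071] world [0.193 0.233 0.005] up(target axes) [ 0.5   -0.    -0.866]
```

View pics/s9.png

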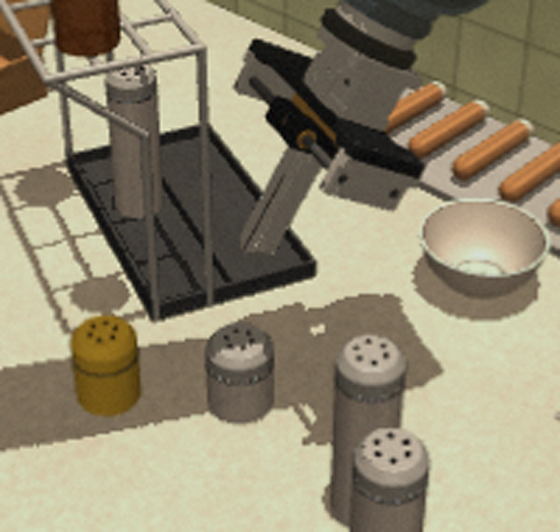

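```bash
python3 -c "
from h import *
s=ctrl.state();R=s['orientation'];p=s['tcp_pos']
f=lambda X:(proj('side',X)-[180,150])*2.8
for d in(0,.019,.04,.078):
  for e in(-.008,0,.008): print(d,e,f(p-d*R[:,2]+e*R[:,0]))
im=cv2.imread('pics/side_s9_full.png')[200:310,250:290]
S8=cv2.imread('pics/side_s8_full.png')[200:310,250:290]
z=lambda a:cv2.resize(a[:,:],None,fx=5,fy=5,interpolation=cv2.INTER_CUBIC)
cv2.imwrite('pics/cmp.png',np.hstack([z(im),z(S8)]))
for X in((.427,-.132,.07),(.427,-.132,.0)): print(X,f(X),(proj('side',X)-[250,200])*5)
print((proj('side',p)-[250,200])*5, (proj('side',p-.019*R[:,2])-[250,200])*5)
"
```

```text
0 -0.008 [234.77623266 297.67921153]
0 0 [226.58060913 296.05269391]
0 0.008 [218.30860677 294.40922906]
0.019 -0.008 [245.52928789 278.20899499]
0.019 0 [237.33377908 276.48196314]
0.019 0.008 [229.06114872 274.73712661]
0.04 -0.008 [257.56986749 256.40139061]
0.04 0 [249.37624984 254.56017905]
0.04 0.008 [241.10470861 252.70017333]
0.078 -0.008 [279.77181446 216.17294293]
0.078 0 [271.5864526  214.11685653]
0.078 0.008 [263.32177014 212.04007329]
(0.427, -0.132, 0.07) [236.38333412 344.24934135] [ 72.11309664 364.7309667 ]
(0.427, -0.132, 0.0) [237.61409255 406.83554918] [ 74.31087955 476.49205211]
[ 54.60823058 278.66552485] [ 73.81031979 243.71779132]
```

The finger tip seen in s9, near crop (262,250), is about 40 mm short of the projected TCP at (227,296). I also saw the fingers near the cap while carrying the tall one. The picture limit is reached, so I'll check this numerically.

```bash
python3 -c "
from h import *
a=cv2.imread('pics/side_s9_full.png').astype(int).sum(2)//3
ch=' .:-=+*#%@'
for v in range(222,264,1): print(v,''.join(ch[min(9,a[v,u]//22)] for u in range(246,302)))
s=ctrl.state();p=s['tcp_pos'];R=s['orientation']
for d in(0,.02,.04,.06):print(d,proj('side',p-d*R[:,2]))
"
```

```text
222 :::::::--:::----:::-:--:--=--::=---------+@@@@%%%%%@@%@@
223 ::-:::---::----:--:---:::-=--.-===------=#@@@@@%%%%@@@@@
224 :::::-:--:::-::::--:-:-::---:--==-------+%@@@@%@%@@@@@@%
225 .::-:::--::::::-:---:----==-:=--=------=#@@@@%%%@@@%@@@@
226 .:::::---:::-------:-:--===:---=-------+%@@@@@%@%@%@@%%@
227 ..:::-:--:::::::-:-::------:--=-------=#@@@@@@@%%@%@@@%@
228   .::::--:::::--::::::----:-===-------+@@@@@@@@%@@@@@@@@
229 ...:::---:::::-::::::-----:==-=------=#@@@@@@@@%@@@@%@%%
230 :...-::--:::::::--::-----:--=--------+@@%@@%%@@@@@@%%@@@
231 :.. .-:---:::::::::::----:---=------==%@@%%@@@@@@@@@%@@@
232 ::. .::--::::::::-::-=--:-=---------.:+@@@@@@@@@@@@@@%@@
233 :::...:--:::::-:::-:--=-:-==-------: .-*@@@@@@@@@@@@@%%%
234 :::. ..---:::::-:::--=-:-==+-------: .:-*@@%@@@@@@@@@%%@
235 ::::. .---:::::::::---::-==-=------:.. .-#%%@@@@@@@%@@@@
236 :::::..---::::::::::--:=-===------:::....=%@@@@@@@@@@@@@
237 ::::::.---::::::::::-:--=*-=------::::. .:*%%@@@@@@@@@@@
238 ::::::.---:::-::::::-:---====----:::::....-*%@@@@@%@@@@%
239 :::::::---:::::::::::---=--=-----::::::. ..-*@%%@@@@@@%%
24
[... 888 characters left out ...]
%@@@@@@@@@@@@@@@@@%%%%@%
255 :::.....--..........:--==@@@@@@%%%@@%@@@%%%%@@%@@@@%%@%%
256 ........--......::-=*%%@@@%@@@@@@@@@@%%%%@%%@@@@@%%@%%%%
257 ........--....-=+#@%%@@@@%%%%@%@%@@@@@%%%%@%@@@@%%%%%%==
258 ........---===%%%@%@%%%@@@@%%@@@@%%%%%%+=+%%@@@%%%%%==+=
259 ...:..:-=+#@%%%%%@%@@%%@%@%@%%%%%%%==+====+%%%%%%#=+====
260 ...:-=+@@%%@%%%%%%@@@%%@@@%%%%%%%=+=+=====+%============
261 ===#%%@%%%%%%%%%%%@@%%%%%%%%==+===+++=========+=====++==
262 %%%%%%%%%%%%%%%%@%%@@%%+======++=+==========+========+==
263 %%%%%%@%%%%%%%%%%@%%%=+====+=++=============++==========
0 [260.92164612 255.73310497]
0.02 [264.96553005 248.37321261]
0.04 [269.06294637 240.91434966]
0.06 [273.2138077 233.3566223]
```

```bash
sed -i 's/\.019/.061/g' go.py; python3 go.py .427 -.132 .036; python3 -c "
from h import *
g=lambda n:cv2.cvtColor(cv2.imread(n),cv2.COLOR_BGR2GRAY)
a=g('pics/side_s7_full.png');b=g('pics/side_s9_full.png');c=imaging.get_image('side')[:,:,::-1].copy();cv2.imwrite('pics/side_now.png',c);c=g('pics/side_now.png')
t=a[264:304,250:282]
for im in(g('pics/side_s8_full.png'),b,c):
  r=cv2.matchTemplate(im[255:315,240:292],t,cv2.TM_CCOEFF_NORMED);_,m,_,l=cv2.minMaxLoc(r);print(m,l[0]+240-250,l[1]+255-264)
for k in((0,0),(.004,0),(0,.004)): print(proj('side',(.427+k[0],-.132+k[1],.05)))
"
```

```text
t 22.6 grasp pt [ 0.448 -0.14   0.176] tcp [ 0.42  -0.129  0.123] width 0.005006357384074566 F [-0.047 -0.165 -0.61 ]
rot [-0.001  0.033  0.01 ] shift now axes [-1.978 -0.005  5.302] target axes [-1.995 -0.003  5.295] world [-0.021  0.008 -0.14 ] up(target axes) [ 0.5   -0.    -0.866]
0.5541766285896301 0 0
0.5032368898391724 1 -1
0.501858115196228 1 -1
[264.55063694 279.51592319]
[265.78790589 278.67692293]
[263.33371376 278.69719111]
```

Emit:
step_arm(targets=[[[0,0,0,0,0,0,-1],[0,0,0,0,0,0,-1],[0,0,0,0,0,0,-1],[0,0,0,0,0,0,-1]]])

```text
t: 23.15
tcp_pos: [0.4193, -0.1288, 0.1219]
orientation: [[-0.807, 0.364, -0.465], [0.315, 0.931, 0.183], [0.5, 0.001, -0.866]]
ft_force: [0.3, 0.3, 1.3]
grip_width: 0.394
```

Emit:
step_arm(targets=[[[0,0,0,0,0,0,-1],[0,0,0,0,0,0,-1],[0,0,0,0,0,0,-1],[0,0,0,0,0,0,-1],[0,0,0,0,0,0,-1]]])

```text
t: 23.78
tcp_pos: [0.4194, -0.1289, 0.1221]
orientation: [[-0.807, 0.364, -0.465], [0.315, 0.931, 0.182], [0.499, 0.001, -0.866]]
ft_force: [0.2, 0.4, -0.8]
grip_width: 0.923
```

```bash
python3 go.py .430 -.132 .12;python3 go.py .430 -.132 .036; python3 -c "
from h import *
a=cv2.imread('pics/side_s9_full.png').astype(int).sum(2);b=imaging.get_image('side').astype(int).sum(2)
ch=' .:-=+*#%@';a=b//3
for v in range(212,264,2): print(v,''.join(ch[min(9,a[v,u]//22)] for u in range(246,302)))
s=ctrl.state();p=s['tcp_pos'];R=s['orientation']
for d in(0,.02,.04,.06):print(d,proj('side',p-d*R[:,2]),proj('side',p-d*R[:,2]+.05*R[:,1]),proj('side',p-d*R[:,2]-.05*R[:,1]))
"
```

```text
t 23.775 grasp pt [ 0.448 -0.14   0.175] tcp [ 0.419 -0.129  0.122] width 0.9227628819624031 F [ 0.183  0.404 -0.766]
rot [0.002 0.007 0.01 ] shift now axes [-0.422  0.037  2.292] target axes [-0.423  0.038  2.292] world [-0.018  0.008 -0.055] up(target axes) [ 0.5   -0.    -0.866]
t 23.775 grasp pt [ 0.448 -0.14   0.175] tcp [ 0.419 -0.129  0.122] width 0.9227628819624031 F [ 0.183  0.404 -0.766]
rot [0.002 0.007 0.01 ] shift now axes [-2.099  0.034  5.203] target axes [-2.103  0.038  5.202] world [-0.018  0.008 -0.139] up(target axes) [ 0.5   -0.    -0.866]
212 --::::---:--:::::-=--:      -@@%@%@@@@@@@@%%*.. .-+*+=--
214 ::-:::---:-:::::-=--:     .-@@@@@@@@@@@@@@@@@%=..=*+=-:.
216 ::-::----:-::-:-==-.      -@@@@@@@@@@@@@@@@@@@@%--+==-..
218 :-:::----:-::---=-.      .:+%%%@%@@@@@@@@@@@@%%-=+===---
220 --::-----:-----=-.      . ..-*@@@@@@@@@@@@%@@%+-=---==--
222 ::--:::--::-----.      :-:. ..-@@@@%%@%@@@@@%+=-=-------
224 :-:::-:--::--=-.      ::::::  .-*%%@@@@@%%%%+---=------=
226 .:::::---:----       :--:::::. .:-#@@@@@@@%==-=-------+@
228  .:-:::--::--.      :::-:::::::...-*@@@@@#
[... 704 characters left out ...]
..............-===:------+@@@@@@@@@@@%%%%%
254 :.::::.:--...............-=+#@%@%%#**@%@@@@@%%@%@@@%%%@%
256 ........--......::-=*@%@@@%@@@@@@@@@@@@@@%%%%@@@%@%%%%%%
258 ........--:-==%@%@@%@@@@@@%@@%@@%%%%%%%=+%%%%@@@%%%%=+==
260 ...-==*%%%%%%%%%@@@@@%%%@@@%%%%%%=++======+%==========+=
262 %%%%@%%@%@%%%%%%%@%%@%%+=++===+===+++=======+===========
0 [260.62722121 256.03550719] [252.17957879 243.39933319] [269.7551069  269.66221943]
0.02 [264.68763374 248.68466604] [256.03795313 236.24224688] [274.0383445  262.11340615]
0.04 [268.80164016 241.23526251] [259.94555454 228.99490316] [278.38014551 254.45670873]
0.06 [272.96914619 233.68741481] [263.90229925 221.65749231] [282.78040339 246.69215003]
```

The fingertips really sit about 40 mm behind the reported TCP: both open tips match the projection at d=0.04, and the grip widths agree. I'll use a grasp offset of about 60 mm from here.

Emit:
step_arm(targets=[[[-0.1,0.01,0.57,0,0,0,-1],[-0.1,0.01,0.57,0,0,0,-1],[-0.11,0.01,0.57,0,0,0,-1],[-0.11,0,0.57,0,0,0,-1],[-0.33,0,0.58,0,0,0,-1],[-0.33,0,0.58,0,0,0,-1],[-0.33,0,0.58,0,0,0,-1],[-0.33,0,0.58,0,0,0,-1],[-0.33,0,0.56,0,0,0,-1],[0,0,0,0,0,0,-1]]])

```text
t: 25.08
tcp_pos: [0.4004, -0.1204, -0.0168]
orientation: [[-0.806, 0.364, -0.467], [0.314, 0.931, 0.184], [0.502, 0.001, -0.865]]
ft_force: [-0.1, -0.4, -0.3]
grip_width: 1.0
```

```bash
python3 go.py .430 -.132 .036
```

```text
t 25.075 grasp pt [ 0.429 -0.132  0.036] tcp [ 0.4   -0.12  -0.017] width 1.0000782933225747 F [-0.081 -0.442 -0.277]
rot [ 0.005 -0.022  0.013] shift now axes [-0.046 -0.002 -0.023] target axes [-0.046 -0.002 -0.023] world [ 0.001 -0.001 -0.   ] up(target axes) [ 0.5   -0.    -0.866]
```

Emit:
step_arm(targets=[[[0,0,0,0,0,0,-0.4],[0,0,0,0,0,0,-0.1],[0,0,0,0,0,0,0.2],[0,0,0,0,0,0,1],[0,0,0,0,0,0,1],[0,0,0,0,0,0,1]]], squeeze=25)

```text
t: 25.82
tcp_pos: [0.4017, -0.1206, -0.0152]
orientation: [[-0.807, 0.364, -0.465], [0.315, 0.931, 0.183], [0.499, 0.001, -0.866]]
ft_force: [2.4, 3.4, 2.9]
grip_width: 0.59
```

Emit:
step_arm(targets=[[[0,0,0,0,0,0,1],[0,0,0,0,0,0,1]]])

```text
t: 26.08
tcp_pos: [0.4018, -0.1206, -0.0152]
orientation: [[-0.807, 0.364, -0.465], [0.315, 0.931, 0.183], [0.499, 0.001, -0.866]]
ft_force: [1.8, 3.2, 4.5]
grip_width: 0.592
```

The width is now 55.6 mm, so it's a full-diameter grip. Lifting gently.

Emit:
step_arm(targets=[[[0.15,0,-0.26,0,0,0,1],[0.3,0,-0.52,0,0,0,1],[0.4,0,-0.69,0,0,0,1],[0.4,0,-0.69,0,0,0,1],[0.4,0,-0.69,0,0,0,1],[0.3,0,-0.52,0,0,0,1],[0,0,0,0,0,0,1]]])

```text
t: 26.95
tcp_pos: [0.4022, -0.1214, 0.083]
orientation: [[-0.808, 0.364, -0.463], [0.316, 0.931, 0.181], [0.497, 0.0, -0.868]]
ft_force: [0.2, -0.1, -2.1]
grip_width: 0.595
```

```bash
python3 go.py .603 .053 .12; python3 -c "
import numpy as np
from h import ctrl
s=ctrl.state();g=s['tcp_pos']-.06*s['orientation'][:,2]
th=np.radians(158.6);rx=np.array([np.cos(th),np.sin(th)]);ry=np.array([-rx[1],rx[0]]);r=g[:2]-[.574,.097];print('rack',r@rx,r@ry)"
```

```text
t 26.95 grasp pt [ 0.43  -0.132  0.136] tcp [ 0.402 -0.121  0.083] width 0.5950651952754735 F [ 0.193 -0.059 -2.087]
rot [-0.002  0.036  0.009] shift now axes [-3.547  9.423 -1.298] target axes [-3.534  9.427 -1.308] world [ 0.172  0.186 -0.016] up(target axes) [ 0.5   -0.    -0.866]
rack 0.05049141955758446 0.26604428167419614
```

Emit:
step_arm(targets=[[[-0.5,0,-0.29,0,0,0,1],[-0.7,0,-0.4,0,0,0,1],[-0.7,0,-0.4,0,0,0,1],[-0.7,0,-0.4,0,0,0,1],[-0.6,0,-0.35,0,0,0,1],[-0.2,0,-0.12,0,0,0,1]]])

```text
t: 27.7
tcp_pos: [0.4933, -0.1569, 0.0807]
orientation: [[-0.806, 0.364, -0.466], [0.315, 0.931, 0.183], [0.501, 0.001, -0.866]]
ft_force: [-0.4, 0.1, -0.8]
grip_width: 0.593
```

Emit:
step_arm(targets=[[[0,0.6,0,0,0,0,1],[0,1,0,0,0,0,1],[0,1,0,0,0,0,1],[0,1,0,0,0,0,1],[0,1,0,0,0,0,1],[0,1,0,0,0,0,1],[0,1,0,0,0,0,1],[0,1,0,0,0,0,1],[0,1,0,0,0,0,1],[0,0.8,0,0,0,0,1]]])

```text
t: 28.95
tcp_pos: [0.5787, 0.0638, 0.0819]
orientation: [[-0.807, 0.364, -0.465], [0.315, 0.932, 0.182], [0.499, 0.001, -0.866]]
ft_force: [-0.2, 0.4, -1.0]
grip_width: 0.594
```

Emit:
step_arm(targets=[[[0,0,0,0,0,0,1]]])

```text
t: 29.08
tcp_pos: [0.5785, 0.0634, 0.0818]
orientation: [[-0.808, 0.362, -0.465], [0.314, 0.932, 0.181], [0.499, 0.001, -0.866]]
ft_force: [-0.3, -0.7, -1.6]
grip_width: 0.594
```

```bash
python3 go.py .603 .053 .047; python3 -c "
from h import *
im=imaging.get_image('side');cv2.imwrite('pics/side_s10.png',im[:,:,::-1]);a=im.astype(int).sum(2)//3
ch=' .:-=+*#%@'
for v in range(150,240,2): print(v,''.join(ch[min(9,a[v,u]//22)] for u in range(215,300)))
for X in((.603,.053,.17),(.603,.053,.1)): print(proj('side',X))
c=np.array([.574,.097]);th=np.radians(158.6);rx=np.array([np.cos(th),np.sin(th)]);ry=np.array([-rx[1],rx[0]])
for x,y,z in((-.081,.138,.02),(-.081,-.138,.02),(0,.03,.02)):print(x,y,proj('side',np.r_[c+x*rx+y*ry,z]))
"
```

```text
t 29.075 grasp pt [0.607 0.052 0.135] tcp [0.578 0.063 0.082] width 0.5937157899735082 F [-0.276 -0.678 -1.621]
rot [-0.009  0.008  0.027] shift now axes [-1.617 -0.032  3.116] target axes [-1.619 -0.03   3.115] world [-0.004  0.001 -0.088] up(target axes) [ 0.5   -0.    -0.866]
150 .......*%%%%%%%%%%%%+--=+%%%%%%%%%%%%%#+=+=---:........::::....:----=-----------=-=--
152 .......=%%%%%%%%%%%%%%=--=*%%%%%%%%%%%%%%%%+--......:::...:::....:-=--==--------=----
154 :......:*%%%%%%%%%%%%%%*:--=+%%%%%%%%%%%%%%%%#=...::.:......:::.....:---------------=
156 :.......--*%%%%#***=====-----=%%%%%%%%%%%%%%%%%#= .:...::.....::.......:------------=
158 ........=--==-----=+=*%%%%%+--=*%%%%%%%%%%%%%%%%%%*-:...::......:::..........:-----==
160 ...... .-:---=%%%%%%%%%%%%%%%:--=*%%%%%%%%%%%%%%%%%%-=--:.... ...:...............:-==
162 ........%%+---+%%%%%%%%%%%%%%%+--=##%%%%%%%%%%%%%%%=------:. ....... ................
164 .......:%%%%:---+%%%%%%%%%%%%%%%+=*##%%%%%%%%%%%%%=-------.    ..:...=+-.............
166 ......:%%%%%%+---=%%%%%%%%%%%%%#%%%%##*%%%%%%%%%%=--------. ...::..:++++--...........
168 ...::*
[... 2703 characters left out ...]
.....:::---..:::......   ...:--:.........................-==================
230 : ....:::::::::::---............. ....--:.......................  ..-===========+====
232 =:.  ..:::::::...---.............. ...--:........................ . .:==============+
234 %%-.  ...........:--............... ..--:..........................  ..-====++=======
236 %%%-.  ...........--:............... .---............................  .:============
238 %%+=-.. ..........--:.................--:.............................  .:-========+=
[262.37212624 179.47210855]
[262.7786766  201.97488585]
-0.081 0.138 [292.16183267 243.96916798]
-0.081 -0.138 [253.43310299 194.80013379]
0 0.03 [248.90685218 229.65263027]
```

The short shaker shows at cols 254–272, rows 180–207, as predicted over the front bay. Lowering it.

Emit:
step_arm(targets=[[[-0.26,-0.01,0.49,0,0,0,1],[-0.26,-0.01,0.49,0,0,0,1],[-0.26,-0.01,0.49,0,0,0,1],[-0.26,0,0.49,0,0,0,1],[-0.2,0,0.38,0,0,0,1],[-0.2,0,0.36,0,0,0,1],[-0.12,0,0.24,0,0,0,1],[0,0,0,0,0,0,1],[0,0,0,0,0,0,1]]])

```text
t: 30.25
tcp_pos: [0.5757, 0.0626, -0.0008]
orientation: [[-0.807, 0.364, -0.464], [0.315, 0.931, 0.182], [0.499, 0.001, -0.867]]
ft_force: [0.3, -0.2, -1.9]
grip_width: 0.59
```

Emit:
step_arm(targets=[[[-0.06,0,0.1,0,0,0,1],[0,0,0,0,0,0,1],[-0.03,0,0.05,0,0,0,1],[0,0,0,0,0,0,1]]])

```text
t: 30.75
tcp_pos: [0.5753, 0.0626, -0.0056]
orientation: [[-0.807, 0.364, -0.465], [0.315, 0.931, 0.182], [0.5, 0.001, -0.866]]
ft_force: [-1.1, -0.1, -1.5]
grip_width: 0.593
```

Emit:
step_arm(targets=[[[-0.03,0,0.05,0,0,0,1],[0,0,0,0,0,0,1]]])

```text
t: 31.0
tcp_pos: [0.5752, 0.0626, -0.0072]
orientation: [[-0.807, 0.364, -0.465], [0.315, 0.931, 0.182], [0.5, 0.001, -0.866]]
ft_force: [0.6, 0.6, -1.7]
grip_width: 0.591
```

```bash
python3 go.py .603 .053 .0436
```

```text
t 31.0 grasp pt [0.604 0.051 0.046] tcp [ 0.575  0.063 -0.007] width 0.5909677450457352 F [ 0.562  0.57  -1.704]
rot [0.001 0.005 0.01 ] shift now axes [-0.001  0.047  0.095] target axes [-0.001  0.047  0.095] world [-0.001  0.002 -0.002] up(target axes) [ 0.5   -0.    -0.866]
```

Picked at tcp z −0.0152, so the floor should be reached at about −0.009.

Emit:
step_arm(targets=[[[-0.03,0,0.05,0,0,0,1],[0,0,0,0,0,0,1]]])

```text
t: 31.25
tcp_pos: [0.5753, 0.0626, -0.0086]
orientation: [[-0.807, 0.364, -0.465], [0.315, 0.931, 0.182], [0.5, 0.001, -0.866]]
ft_force: [1.1, 0.6, -1.7]
grip_width: 0.59
```

Emit:
step_arm(targets=[[[-0.03,0,0.05,0,0,0,1],[0,0,0,0,0,0,1]]])

```text
t: 31.5
tcp_pos: [0.5755, 0.0626, -0.0091]
orientation: [[-0.807, 0.364, -0.465], [0.315, 0.931, 0.182], [0.5, 0.001, -0.866]]
ft_force: [-0.8, 0.0, 3.7]
grip_width: 0.595
```

Contact. Releasing, then retreating along −x in the rack's frame, which is toward the front, and up.

Emit:
step_arm(targets=[[[0,0,0,0,0,0,-0.2],[0,0,0,0,0,0,-0.3],[0,0,0,0,0,0,-0.5],[0,0,0,0,0,0,-0.7],[0,0,0,0,0,0,-0.8],[0,0,0,0,0,0,-0.8]]], squeeze=10)

```text
t: 32.25
tcp_pos: [0.5754, 0.0626, -0.01]
orientation: [[-0.807, 0.364, -0.465], [0.315, 0.931, 0.182], [0.499, 0.001, -0.866]]
ft_force: [0.2, -0.4, -0.1]
grip_width: 0.899
```

Emit:
step_arm(targets=[[[0,0,-0.4,0,0,0,-0.8],[0,0,-0.8,0,0,0,-0.8],[0,0,-1,0,0,0,-0.8],[0,0,-1,0,0,0,-0.8],[0,0,-1,0,0,0,-0.8],[0,0,-1,0,0,0,-0.8],[0,0,-1,0,0,0,-0.8],[0,0,0,0,0,0,-0.8]]])

```text
t: 33.25
tcp_pos: [0.65, 0.0335, 0.1276]
orientation: [[-0.81, 0.365, -0.459], [0.316, 0.931, 0.182], [0.494, 0.002, -0.87]]
ft_force: [0.1, 0.6, 0.6]
grip_width: 0.901
```

```bash
python3 go.py .603 .053 .0436|head -1; python3 -c "
from h import *
a=imaging.get_image('side').astype(int).sum(2)//3
ch=' .:-=+*#%@'
for v in range(140,246,2): print(v,''.join(ch[min(9,a[v,u]//22)] for u in range(210,295)))
c=np.array([.574,.097]);th=np.radians(158.6);rx=np.array([np.cos(th),np.sin(th)]);ry=np.array([-rx[1],rx[0]])
for n,x,y,h in(('tall',.037,-.037,.16),('short',-.043,.03,.07)):print(n,*[proj('side',np.r_[c+x*rx+y*ry,z]) for z in(.006,.006+h)])
"
```

```text
t 33.25 grasp pt [0.678 0.022 0.181] tcp [0.65  0.034 0.128] width 0.9011509292849019 F [0.1   0.605 0.624]
140 ++=++=+==---#%%%#=+**=-===========-----===============-==========================----
142 +=====------#%%%%%==*##%#*+==========------====================================------
144 ====------:-#%%##**+=+*##%%%%%+======--=====----======-========================------
146 =====---:...=+++###%%%=+*##%%%%%%#*+=--==========---==-======================--------
148 -::::.......%%%%%%%%%%%*---=*%%%%%%%%%%+--=-=========---=====================--...:--
150 :::.:.......*%%%%%%%%%%%%+--=+%%%%%%%%%%%%%#+=========-====-===========-===++-.....:=
152 ::..........=%%%%%%%%%%%%%%=--=*%%%%%%%%%%%%%%%%+-====-========-=-========+--.....:==
154 ....::......:*%%%%%%%%%%%%%%*:--=+%%%%%%%%%%%%%%%%%%#+-==============---=+-:.....:===
156 .:.:.........--*%%%%#***+===------=%%%%%%%%%%%%%%%%%%%%%%*-============-++:.....:====
158 :............=---=-----=+=*%%%%%+--=*%%%%%%%%%%%%%%%%%%%%%%%%#+========++:.....:=====
160 ...........  -:---=%%%%%%%%%%%%%%%:--=+%%%%%%%%%%%%%%%%%%%%%%%%%%%*-==+-:.....:===---
16
[... 3200 characters left out ...]
-----=-=------:.......  ..:==========
234 +%%%%%%-.  ...:::::...:--...............  .--:..----=-------:..........  ..:-=======+
236 %%%%%%%%-. ...........:--:.................---............................  .:=++%%%%
238 %%%%%%%%%=.  ..........--:.................--:.............................  .-+%%%%%
240 %%%%%%%#%+-..  ........---.................---.......................:::::::.  :=%%%%
242 ###+=======-..  .......--:.................--:  ................:::::::::::::. ..-*%%
244 =============..  ......:-:.................:-: . ...........::::::::::::::::::....:*%
tall [228.64238871 224.2763759 ] [225.29711295 175.59974898]
short [263.23117815 230.01690238] [262.84167959 209.30959329]
```

```bash
python3 -c "
from station import ctrl
s=ctrl.state();print(s['t'],s['ft_force'],s['joint_velocities'].round(2));print(ctrl.hand_in())"
```

```text
33.3 [ 0.1391843  -0.4195617  -1.00827383] [ 0.26  0.87  2.95 -0.06 -0.41 -0.04]
the job is handed in; nothing more can be done
None
```

Both shakers are in the rack and the job was handed in at 33.3 s of the 53 s limit. I set the tall one down in the back bay first and released it, then the short one in the front bay. No verdict was reported.

**Last checks:**
- **Tall shaker:** it stood upright at about rack x = +0.035 to +0.038, y = −0.037.
- **Short shaker:** its outline in the final side image matched a shaker standing at about rack x = −0.043, y = +0.03. It was checked only as a printed map of grey levels, because the 12-picture limit was used up.
- **Gripper:** it was open and clear of everything. The wrist force was about 1 N, and the arm was still settling at up to 3 degrees/s.
- **Bowl and spatula:** nothing went near them. The bowl was last seen in its place; I did not measure either one at the end.

**What disagreed or went wrong:**
- **Rack direction:** in both cameras the rack's +x axis points to about 159° (toward the robot and a little left), not roughly +y as the text says. I used the image result.
- **Reported TCP:** the real fingertips are about 40 mm behind the reported TCP. The tall shaker was therefore gripped high and off-centre, though it still carried and stood well.
- **Slipped grasp:** my first grasp of the short shaker slipped off and moved it about 4 mm, but it stayed upright. I corrected the offset and regripped at a measured width of 55.6 mm, and that grip held.

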